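Clear the tamping station and hold the portafilter level over its cradle

ROBOT

A 7-joint arm with a two-finger parallel gripper is mounted at the origin on a cart in front of the work surface, level with it; the furniture and walls round the work are solid. World frame = base frame: x ahead of the robot, y to its left, z up, the work surface at z = 0. Lengths are in mm, angles in rad, forces in N, time in s.
With the tool pointing down it reaches from about 425 to 975 mm from the base axis. Payload 16.7 kg.
Tool frame: the origin (TCP) lies midway between the tips of the shut fingers; the grasp point (between the pads) lies 19 mm behind it; z points along the fingers, y is the line along which they close (so a half turn about z gives the same grasp; the last joint's range is limited). The gripper opens to 85 mm and grips with 20 to 120 N. Pads are 22 mm wide; open, the fingers measure 114 mm over their backs; the gripper's body (76 mm by 85 mm) begins 54 mm behind the grasp point. The pads swing forward as they close: fully open they stand 13 mm farther back than shut.
Start: joints at [-1.276, 0.426, 0.074, 1.606, -0.034, 1.111, -0.067], TCP at [290.437, 609.28, 231.302] pointing down, gripper open.
Joint ranges: [-2.85, 2.85], [-0.5, 2.14], [-1.23, 1.37], [0.21, 2.46], [-1.02, 4.16], [0.16, 2.05], [-2.73, 2.73]. Speed limits (rad/s): [1.89, 1.89, 2.39, 2.39, 3.01, 3.01, 3.01].

INTERFACE

Orientations are given as a rotation vector (axis times angle).
In Python, from rig import arm, imaging, workorder gives the robot as it stands. The module is installed in compiled form; this text tells all that it offers.
- The arm moves only by the tool drive_tool, never from a script. Its arguments are lists of equal length, an entry for each row: "xyz": the shift along the tool's x, y, z as a fraction of full scale, a list of three; "twist": the turn, a rotation vector about the tool's x, y, z as a fraction of full scale, a list of three. A call has 1 to 5 rows; each row shifts and turns the commanded pose from where the row before left it, along the tool's axes as they then stand; what a row does not reach is not made up. Full scale, the value 1, is 50 cm for a shift and 0.08 rad for a turn. A row lasts 1/10 s, in which the tool goes at most 50 mm and 8.59 degrees, less where a joint would pass 70% of its speed; a pose out of reach is approached as far as the arm can. A call with a number of a shift or a turn outside -1 to 1 is refused whole. A call with a gripper value outside its range is refused whole. "jaw" is the closure, from -1 (fully open) to 1 (shut), so that 0 is half open, set as the call begins (left out, the last holds). The fingers move at their own pace and stop on an object; the grip force is fixed at half the most. Time passes only in rows, so rows that do not move let the fingers close. It gives the time, the measured TCP pose, the force, the opening and the grip force at its end, in the units of the state.
- arm.get_state(): the state, without advancing time (a new reading comes with each control period).
- imaging.grab_frame(name): name is "side" or "top" or "wrist"; returns a dict with "frame" (480x640x3 uint8, red, green, blue), "fx", "fy", "cx", "cy" (pixels), "dist_coeffs" ([k1, k2, p1, p2, k3] as OpenCV has them; the pictures are not rectified), "camera_from_world" (4x4, takes a point from world to camera coordinates); the wrist camera has in their place "mount" (4x4, takes a point from camera to tool coordinates, whose origin is the TCP and whose axes are the flange's). Camera axes: x right, y up, looking along -z (the intrinsics and any distortion apply to the point x, -y, -z); pixel columns grow to the right and rows downward; lengths in mm; the calibration is good to about 2 mm. A picture is of the moment at which its call begins: read the wrist's pose just before it. There is no depth.
- workorder.sign_off(): hands the job in; it is judged then, once.
The state is a dict: "t": time; "q": joint angles; "joint_vel": joint speeds; "tau": joint torques, N m; "tcp_pos": TCP position; "tool_rot": TCP orientation; "wrist_force": force on the tool from outside, world axes, zero at the start; "moment": the same for the moment, N m; "gripper_width": finger opening in mm; "finger_force": force on a finger pad.
Only numpy, scipy, OpenCV 4.12 (cv2) and the standard library are available. Lean on these libraries where they do the work, as an engineer would, in place of code of your own. Each camera call takes 0.05 s, during which the arm holds its last target. There are 200 camera calls.

TASK

Get the tamping station ready for the next coffee: lift the tamper out of the wide cradle, stand it in the narrower well beside it and let go. Then take the portafilter by its neck at the balance point, without tipping it over, and carry it level to the station. Finish still holding it there, level and still, its underside about 6 cm above the cradle and centred over it, with the handle pointing out over the two-post handle rest; leave the cup, the glass and the pepper mill where they are.

Things in the scene. Friction and masses are not known exactly. Their poses are not given: they have to be found in the camera images.
- station: Tamping station: fixed pale wood block 104 x 184 mm, top 26 mm above the counter. Origin: centre of its underside; z up, -x its front. Two round wells 14 mm deep: wide cradle (71 mm, centre y = -40 mm) and narrower tamper well (55 mm, y = +48 mm). In front of the cradle (x = -46 mm, y = -40 +-18 mm) two 7 mm posts, 22 mm above the top, form the handle rest. Stands left or right; yaw varies.
- cradle_mouth (a point): Centre of the wide cradle at the level of the block's top (26 mm above the counter; the cradle's floor is 14 mm below). Axes as the station.
- well_mouth (a point): Centre of the narrower tamper well at the level of the block's top (the well's floor is 14 mm below). Axes as the station.
- tamper: Steel tamper, loose, about 0.2 kg: base 51 mm across, 12 mm thick; waist 16 mm across at 32 mm height; round knob 31 mm across from 66 to 84 mm height; 90 mm high. Origin: centre of its underside; z up along its axis. Starts upright on the floor of the wide cradle, up to 6 mm off-centre. Grip the knob from above, at about 72 mm height.
- portafilter: Espresso portafilter, loose, about 0.4 kg, standing on its head and handle end: open steel head 68 mm across, 36 mm high, ears at +-y (88 mm over them); flat-sided neck 16 mm wide (y), z 17 to 31 mm, x -32 to -76 mm; black handle 17-25 mm thick drooping to x = -172 mm. Origin: centre of the head's underside; z is up when level; -x along the handle, roughly towards the robot. Left or right.
- balance (a point): Balance point (centre of mass along the length) of the portafilter, in the middle of the flat neck, 55.5 mm from the head's centre along -x and 24 mm above the underside. Axes as the portafilter. Grip here across the flat sides, fingers closing along y.
- handle_end (a point): End of the portafilter's handle, 171.5 mm from the head's centre along -x. Axes as the portafilter.
- cup: Small dark blue cup with a handle, 59 x 84 x 53 mm, a bystander on the place mat behind the work. Origin: centre of its underside.
- glass: Small clear glass, 51 mm across and 58 mm high, a bystander at the front right. Origin: centre of its underside.
- pepper: Pepper mill, glass with a grey top, 44 mm across and 90 mm high, a bystander behind the work. Origin: centre of its underside.
- pier_edge (a point): Point on the near left upright edge of the tall solid grey pier at the right of the work, 100 mm above the counter. The pier is fixed, reaches back from here to x = 0.90 m, to the right, and up past the arm: keep the arm clear of it when swinging in from the right.
There are look-alikes about, which are no part of the job. Leave any turquoise look-alike of the tamper alone.

How it is judged:
By the outcome, as a careful person would: the job done as asked, in the order asked, and still so for the second after the job is handed in, while the arm keeps its last pose, push and grip.
It also fails if it takes over 58 s, if anything falls off the work surface, if the arm or the gripper's body presses on something with over 40 N, if the wrist force passes 120 N, or if a joint passes its speed limit or range.

## Working session

There is one attempt and no reset: what is moved stays moved. The work goes in short steps, Python scripts to look and compute and a tool call to move; the robot and the scene stay as the last step left them, time stands still between calls to the robot, and variables do not carry over. Pictures are saved under pics/ and viewed, at most 13 in all, crops included, and the job is handed in when it is done.

Besides the shell and the picture viewer there is one more tool, called in YAML: its name, and indented under it one key for each argument. drive_tool: Moves the arm, as the interface text tells. Shift numbers are shares of 50 cm and turn numbers shares of 0.08 rad, none past 1 either way. Its arguments: {"type":"object","properties":{"xyz":{"type":"array"},"twist":{"type":"array"},"jaw":{"type":"number"}},"required":["xyz","twist"]}

```bash
mkdir -p pics; python3 - <<'E'
from rig import arm, imaging
import cv2,numpy as np,pickle
s=arm.get_state();print({k:np.round(v,3) for k,v in s.items()})
for n in("top","side"):
    f=imaging.grab_frame(n);pickle.dump(f,open(f"{n}.pkl","wb"))
    cv2.imwrite(f"pics/{n}0.png",f["frame"][:,:,::-1]);print(n,f["fx"],f["cx"],f["cy"],f["dist_coeffs"],np.round(f["camera_from_world"],3).tolist())
E
```

```text
{'t': np.float64(0.0), 'q': array([-1.276,  0.427,  0.074,  1.607, -0.034,  1.111, -0.067]), 'joint_vel': array([ 0.001, -0.001,  0.001,  0.   , -0.   , -0.001, -0.001]), 'tau': array([ 1.0000e-03, -9.4982e+01,  3.7610e+00, -4.6352e+01,  1.9000e-02,
        1.0000e-02,  0.0000e+00]), 'tcp_pos': array([290.261, 608.943, 230.575]), 'tool_rot': array([-6.930e-01, -3.064e+00,  2.000e-03]), 'wrist_force': array([-1.253,  0.981,  0.858]), 'moment': array([0.078, 0.024, 0.006]), 'finger_force': np.float64(0.0), 'gripper_width': np.float64(85.713)}
top 513.3842766798786 316.3969435615948 242.2842428340379 [-0.07008066  0.          0.          0.          0.        ] [[-0.025, -1.0, -0.001, 97.303], [0.984, -0.025, 0.178, -521.384], [-0.178, 0.004, 0.984, -1061.003], [0.0, 0.0, 0.0, 1.0]]
side 483.33119247178837 324.0890571039617 241.82466552796265 [0.02326901 0.         0.         0.         0.        ] [[-1.0, 0.016, 0.01, 547.523], [0.001, -0.518, 0.855, -32.074], [0.019, 0.855, 0.518, -1193.804], [0.0, 0.0, 0.0, 1.0]]
```

View pics/top0.png

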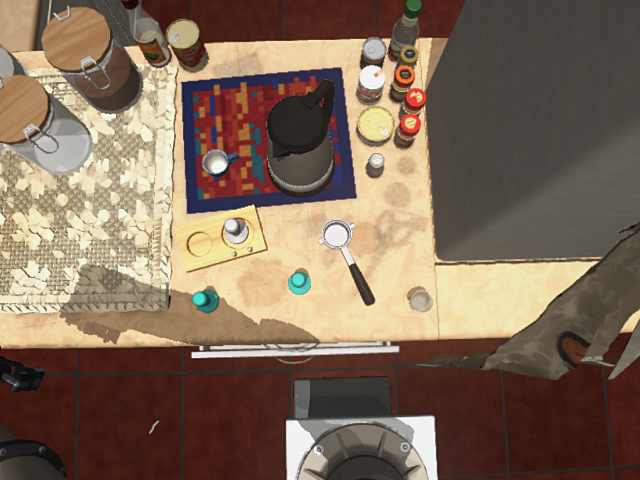

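View pics/side0.png

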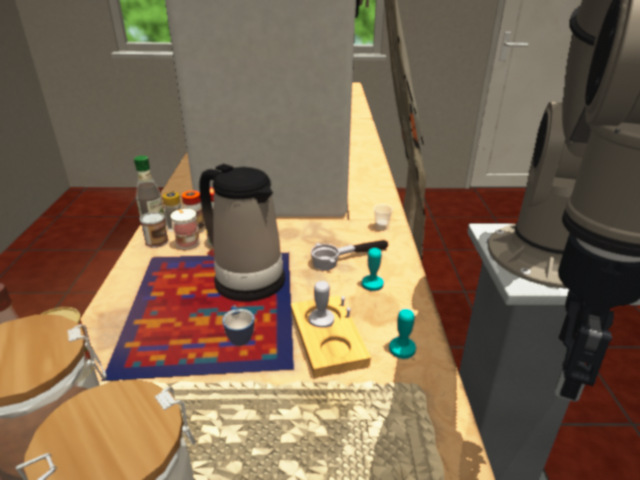

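The top view shows the steel tamper at (235,230) in the station's right-hand (wide) cradle, with the two posts at (236,253) and (250,250). The empty narrow well is at (200,244). The portafilter head is at (337,234) and its handle end at (370,302).
Candidates for the tamper are steel (235,230), turquoise (205,300) and turquoise (300,283). I choose the steel one in the station and will check it in a close crop.

```bash
cat > h.py <<'E'
import numpy as np,cv2,pickle
def load(n): return pickle.load(open(n+".pkl","rb"))
def K(f): return np.array([[f["fx"],0,f["cx"]],[0,f["fy"],f["cy"]],[0,0,1.]])
def rays(f,px,T=None):
    """camera centre and world ray directions of pixels; T: camera_from_world"""
    T=f["camera_from_world"] if T is None else T
    T=np.array(T)
    u=cv2.undistortPoints(np.array(px,float).reshape(-1,1,2),K(f),np.array(f["dist_coeffs"],float)).reshape(-1,2)
    d=np.c_[u[:,0],-u[:,1],-np.ones(len(u))]@T[:3,:3]
    return -T[:3,:3].T@T[:3,3],d
def plane(f,px,z,T=None):
    c,d=rays(f,px,T); return c+d*((z-c[2])/d[:,2])[:,None]
def proj(f,P,T=None):
    T=np.array(f["camera_from_world"] if T is None else T);p=np.atleast_2d(P)@T[:3,:3].T+T[:3,3]
    return cv2.projectPoints((p*[1,-1,-1]).reshape(-1,1,3),np.zeros(3),np.zeros(3),K(f),np.array(f["dist_coeffs"],float))[0].reshape(-1,2)
def wristT(f,s):
    R=cv2.Rodrigues(np.array(s["tool_rot"]))[0];W=np.eye(4);W[:3,:3]=R;W[:3,3]=s["tcp_pos"]
    return np.linalg.inv(W@np.array(f["mount"]))
E
python3 - <<'E'
from h import *
f=load("top");im=f["frame"];hsv=cv2.cvtColor(im,cv2.COLOR_RGB2HSV)
c=cv2.resize(im[190:320,170:400],None,fx=3.4,fy=3.4,interpolation=cv2.INTER_CUBIC)
cv2.imwrite("pics/crop.png",c[:,:,::-1])
print([hsv[y,x].tolist() for y,x in[(262,195),(225,255),(240,218),(275,210),(225,290),(200,380)]])
for px,z in [((235,225),90),((200,244),26),((236,253),48),((250,250),48),((337,234),36),((370,302),20)]: print(px,plane(f,px,z).round(0))
E
```

```text
[[26, 92, 243], [22, 105, 242], [21, 111, 242], [21, 77, 242], [18, 86, 241], [20, 74, 242]]
(235, 225) [[557. 253.  90.]]
(200, 244) [[530. 341.  26.]]
(236, 253) [[504. 257.  48.]]
(250, 250) [[510. 227.  48.]]
(337, 234) [[543.  38.  36.]]
(370, 302) [[394. -29.  20.]]
```

View pics/crop.png

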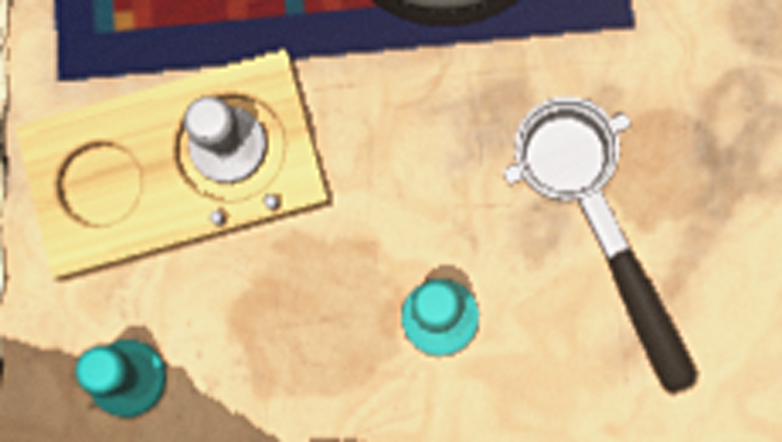

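The crop confirms the steel tamper in the wide cradle: knob at (210,118), base at (226,150), wide ring around it. The posts are at (219,218) and (272,202) and the empty narrow well at (100,184). The portafilter head is at (567,148) with ears at (513,173) and (622,121), and the handle end is at (683,388). Both turquoise ones stand off the block.

```bash
python3 - <<'E'
from h import *
f=load("top");g=load("side")
C=lambda L:(np.array(L,float)+.5)/3.4+[170,190]-.5
q=plane(f,C([(20,127),(288,50),(331,202),(58,278)]),26)[:,:2]
m=np.array([[52,92],[52,-92],[-52,-92],[-52,92.]])
M,_=cv2.estimateAffinePartial2D(m,q);print("scale",np.hypot(*M[:,0]),"yaw",np.arctan2(M[1,0],M[0,0]))
for n,p in dict(o=(0,0),cradle=(0,-40),well=(0,48),p1=(-46,-22),p2=(-46,-58)).items(): print(n,(M@[*p,1]).round(1))
print("wellimg",plane(f,C([(100,184)]),26).round(1),"posts",plane(f,C([(219,216),(272,201)]),48).round(1))
print("knob",plane(f,C([(210,118)]),90).round(1),"base",plane(f,C([(226,150)]),24).round(1))
h=plane(f,C([(567,148)]),36)[0];e=plane(f,C([(513,173),(622,121)]),30);d=plane(f,C([(606,222)]),28)[0];k=plane(f,C([(683,388)]),10)[0]
print("head",h.round(1),"ears",e.round(1),"dist",np.linalg.norm(e[0]-e[1]),e.mean(0).round(1),"neck",d.round(1),"hend",k.round(1))
print("yaw h",np.arctan2(*(h-k)[1::-1]),"yaw neck",np.arctan2(*(h-d)[1::-1]),"ears",np.arctan2(*(e[0]-e[1])[1::-1])-np.pi/2,np.hypot(*(h-k)[:2]))
# kettle, pepper
print("pepper",plane(f,[(376,160)],90).round(0),"glass",plane(f,[(420,298)],58).round(0), "turq",plane(f,C([(440,305),(103,370)]),90).round(0),"kettle top",plane(f,[(298,122)],200).round(0),"kettle bot",plane(f,[(300,175)],0).round(0),"pier",plane(f,[(437,260)],0).round(0),"cup",plane(f,[(215,160)],53).round(0))
E
```

```text
Traceback (most recent call last):
cv2.error: OpenCV(4.12.0) /io/opencv/modules/calib3d/src/ptsetreg.cpp:1108: error: (-215:Assertion failed) count >= 0 && to.checkVector(2) == count in function 'estimateAffinePartial2D'
```

```bash
python3 - <<'E'
from h import *
f=load("top");g=load("side")
C=lambda L:(np.array(L,float)+.5)/3.4+[170,190]-.5
q=np.ascontiguousarray(plane(f,C([(20,127),(288,50),(331,202),(58,278)]),26)[:,:2])
m=np.array([[52,92],[52,-92],[-52,-92],[-52,92.]])
M,_=cv2.estimateAffinePartial2D(m,q);print("scale",np.hypot(*M[:,0]),"yaw",np.arctan2(M[1,0],M[0,0]))
for n,p in dict(o=(0,0),cradle=(0,-40),well=(0,48),p1=(-46,-22),p2=(-46,-58)).items(): print(n,(M@[*p,1]).round(1))
print("wellimg",plane(f,C([(100,184)]),26).round(1),"posts",plane(f,C([(219,216),(272,201)]),48).round(1))
print("knob",plane(f,C([(210,118)]),90).round(1),"base",plane(f,C([(226,150)]),24).round(1))
h=plane(f,C([(567,148)]),36)[0];e=plane(f,C([(513,173),(622,121)]),30);d=plane(f,C([(606,222)]),28)[0];k=plane(f,C([(683,388)]),10)[0]
print("head",h.round(1),"ears",e.round(1),"dist",np.linalg.norm(e[0]-e[1]),e.mean(0).round(1),"neck",d.round(1),"hend",k.round(1))
print("yaw h",np.arctan2(*(h-k)[1::-1]),"yaw neck",np.arctan2(*(h-d)[1::-1]),"ears",np.arctan2(*(e[0]-e[1])[1::-1])-np.pi/2,np.hypot(*(h-k)[:2]))
print("pepper",plane(f,[(376,160)],90).round(0),"glass",plane(f,[(420,298)],58).round(0), "turq",plane(f,C([(440,305),(103,370)]),90).round(0),"kettle top",plane(f,[(298,122)],200).round(0),"kettle bot",plane(f,[(300,175)],0).round(0),"pier",plane(f,[(437,260)],0).round(0),"cup",plane(f,[(215,160)],53).round(0))
E
```

```text
scale 0.9935162139823132 yaw 0.2575923916114822
o [543.  294.5]
cradle [553.1 256.1]
well [530.9 340.6]
p1 [504.4 261.7]
p2 [513.5 227.1]
wellimg [[530.8 342.7  26. ]] posts [[504.2 261.6  48. ]
 [513.  228.   48. ]]
knob [[558.5 260.7  90. ]] base [[551.5 261.   24. ]]
head [544.7  39.7  36. ] ears [[530.4  74.7  30. ]
 [562.9   3.1  30. ]] dist 78.6062586561715 [546.6  38.9  30. ] neck [497.2  15.8  28. ] hend [390.7 -31.   10. ]
yaw h 0.4303363262245795 yaw neck 0.46510415780919656 ears 0.425766537459237 169.47696839478328
pepper [[691. -48.  90.]] glass [[ 397. -131.   58.]] turq [[440. 122.  90.]
 [405. 325.  90.]] kettle top [[735. 114. 200.]] kettle bot [[691. 118.   0.]] pier [[ 485. -186.    0.]] cup [[714. 304.  53.]]
```

```bash
cat > plan.py <<'E'
import sys,numpy as np,cv2
from rig import arm
def plan(x,y,z,yaw,q=True):
    """shift (in current tool axes, units of full scale) and twist totals to reach tool pose: down, y axis at yaw+90deg"""
    s=arm.get_state();R=cv2.Rodrigues(np.array(s["tool_rot"]))[0]
    ty=np.array([-np.sin(yaw),np.cos(yaw),0]);tz=np.array([0,0,-1.]);T=np.c_[np.cross(ty,tz),ty,tz]
    r=cv2.Rodrigues(R.T@T)[0].ravel();d=np.array([x,y,z])-s["tcp_pos"]
    print("t",s["t"],"tcp",np.round(s["tcp_pos"],1),"F",np.round(s["wrist_force"],1),"w",round(float(s["gripper_width"]),1),"q",np.round(s["q"],2) if q else "")
    print("shift now-axes",np.round(R.T@d/500,4),"in target axes",np.round(T.T@d/500,4),"twist",np.round(r/.08,2))
if __name__=="__main__": plan(*map(float,sys.argv[1:5]))
E
python3 plan.py 553 260 230 0.2576
```

```text
t 0.1 tcp [290.3 609.  230.7] F [-0.1  0.4  0.2] w 85.1 q [-1.28  0.43  0.07  1.61 -0.03  1.11 -0.07]
shift now-axes [-0.7746 -0.4039  0.0019] in target axes [-0.3302 -0.8088  0.0014] twist [-0.01 -0.   -8.78]
```

drive_tool:
  xyz:
    - [-0.0775,-0.0404,0]
    - [-0.0775,-0.0404,0]
    - [-0.0775,-0.0404,0]
    - [-0.0775,-0.0404,0]
    - [-0.0775,-0.0404,0]
  twist:
    - [0,0,0]
    - [0,0,0]
    - [0,0,0]
    - [0,0,0]
    - [0,0,0]

```text
t: 0.6
tcp_pos: [422.5, 433.1, 231.1]
tool_rot: [-0.693, -3.064, 0.001]
wrist_force: [1.1, 0.8, -0.3]
gripper_width: 85.7
finger_force: 0.0
```

drive_tool:
  xyz:
    - [-0.0775,-0.0404,0]
    - [-0.0775,-0.0404,0]
    - [-0.0775,-0.0404,0]
    - [-0.0775,-0.0404,0]
    - [-0.0775,-0.0404,0]
  twist:
    - [0,0,0]
    - [0,0,0]
    - [0,0,0]
    - [0,0,0]
    - [0,0,0]

```text
t: 1.1
tcp_pos: [554.0, 258.6, 231.1]
tool_rot: [-0.693, -3.064, 0.0]
wrist_force: [0.3, 1.3, 0.1]
gripper_width: 85.4
finger_force: 0.0
```

drive_tool:
  xyz:
    - [0,0,0]
    - [0,0,0]
    - [0,0,0]
    - [0,0,0]
    - [0,0,0]
  twist:
    - [0,0,-0.88]
    - [0,0,-0.88]
    - [0,0,-0.88]
    - [0,0,-0.88]
    - [0,0,-0.88]

```text
t: 1.6
tcp_pos: [553.1, 260.1, 231.0]
tool_rot: [-0.141, -3.138, 0.001]
wrist_force: [-0.2, 0.4, 0.3]
gripper_width: 85.4
finger_force: 0.0
```

drive_tool:
  xyz:
    - [0,0,0]
    - [0,0,0]
    - [0,0,0]
    - [0,0,0]
    - [0,0,0]
  twist:
    - [0,0,-0.88]
    - [0,0,-0.88]
    - [0,0,-0.88]
    - [0,0,-0.88]
    - [0,0,-0.88]

```text
t: 2.1
tcp_pos: [553.1, 260.1, 231.0]
tool_rot: [0.41, -3.114, 0.001]
wrist_force: [0.1, 0.7, -0.2]
gripper_width: 85.6
finger_force: 0.0
```

drive_tool:
  xyz:
    - [0,0,0]
    - [0,0,0]
  twist:
    - [0,0,0]
    - [0,0,0]

```text
t: 2.3
tcp_pos: [553.2, 260.1, 231.1]
tool_rot: [0.402, -3.115, 0.0]
wrist_force: [0.7, 0.8, 1.2]
gripper_width: 85.6
finger_force: 0.0
```

```bash
python3 plan.py 553 260 230 0.2576; python3 - <<'E'
from h import *
from rig import arm,imaging
s=arm.get_state();f=imaging.grab_frame("wrist");pickle.dump((f,s),open("w1.pkl","wb"))
T=wristT(f,s);im=f["frame"][:,:,::-1].copy()
print(np.round(f["mount"],3).tolist(),f["fx"])
cv2.imwrite("pics/w1.png",im)
for n,p in dict(cradle=(553,256,26),well=(531,340.6,26),knobtop=(553,260,102),p1=(504,262,48),base=(553,260,24)).items(): print(n,proj(f,p,T).round(0))
E
```

```text
t 2.3 tcp [553.2 260.1 231.1] F [0.7 0.8 1.2] w 85.6 q [-0.63  0.32  0.1   1.76 -0.04  1.06  1.32]
shift now-axes [ 0.0005 -0.      0.0022] in target axes [ 0.0005 -0.      0.0022] twist [-0.   -0.   -0.01]
[[0.001, 0.946, 0.323, 83.209], [1.0, -0.001, -0.0, -0.273], [0.0, 0.323, -0.946, -142.019], [0.0, 0.0, 0.0, 1.0]] 361.66479172648496
cradle [[317. 197.]]
well [[406. 197.]]
knobtop [[321. 220.]]
p1 [[338. 152.]]
base [[321. 197.]]
```

View pics/w1.png

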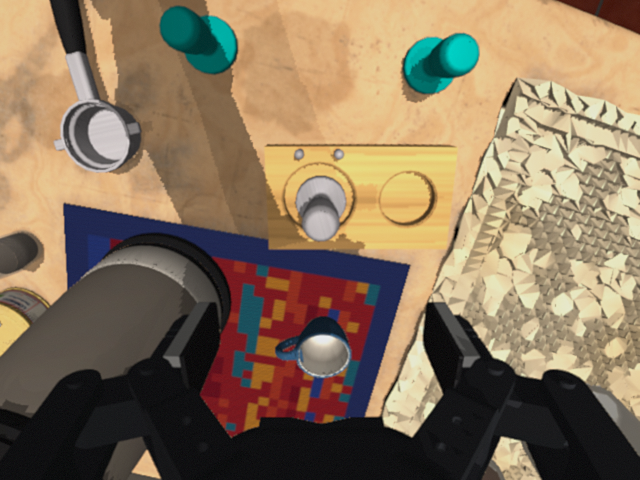

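The wrist view shows the tamper knob at about (320,223) in the cradle ring (319,198), the posts at (299,155) and (338,155), and the empty well at (406,198), which matches prediction. I'll refine the knob and rim numerically.

```bash
python3 - <<'E'
from h import *
f,s=pickle.load(open("w1.pkl","rb"));T=wristT(f,s)
im=f["frame"];hsv=cv2.cvtColor(im,cv2.COLOR_RGB2HSV)
m=(hsv[...,1]<40).astype(np.uint8);m[:165]=0;m[250:]=0;m[:,:290]=0;m[:,350:]=0
n,l,st,c=cv2.connectedComponentsWithStats(m);i=1+st[1:,4].argmax();print(st[i])
l=l==i
for y in range(st[i,1],st[i,1]+st[i,3],4):
    x=np.where(l[y])[0];print(y,x.min(),x.max(),(x.min()+x.max())/2)
def d(x,y,dz=12):
    # predicted outlines for tamper at x,y
    a=np.linspace(0,2*np.pi,72)
    o=lambda r,z:np.c_[x+r*np.cos(a),y+r*np.sin(a),0*a+z+dz]
    P=proj(f,np.r_[o(15.5,74),o(15.5,66),o(15.5,80),o(10,88)],T);B=proj(f,np.r_[o(25.5,10),o(25.5,2)],T)
    print((x,y),"all rows",B[:,1].min().round(1),P[:,1].max().round(1),"knob cols",P[:,0].min().round(1),P[:,0].max().round(1),"base cols",B[:,0].min().round(1),B[:,0].max().round(1))
d(553,260);d(556,260);d(553,257)
E
```

```text
[ 296  177   50   64 2402]
177 314 327 320.5
181 306 335 320.5
185 302 339 320.5
189 299 342 320.5
193 298 343 320.5
197 297 344 320.5
201 296 345 320.5
205 297 344 320.5
209 298 343 320.5
213 300 341 320.5
217 303 338 320.5
221 303 338 320.5
225 302 338 320.0
229 304 337 320.5
233 306 334 320.0
237 311 330 320.5
(553, 260) all rows 169.9 234.8 knob cols 302.3 340.6 base cols 295.7 347.1
(556, 260) all rows 172.8 238.1 knob cols 301.4 339.6 base cols 295.0 346.2
(553, 257) all rows 169.1 233.9 knob cols 298.7 337.0 base cols 292.8 344.2
```

```bash
python3 plan.py 558.5 260.8 64 0.2576
```

```text
t 2.35 tcp [553.2 260.1 231.1] F [ 0.3 -0.5  0.1] w 85.3 q [-0.63  0.32  0.1   1.76 -0.04  1.06  1.32]
shift now-axes [-0.0106 -0.0013  0.3343] in target axes [-0.0105 -0.0013  0.3343] twist [-0.   -0.   -0.01]
```

drive_tool:
  xyz:
    - [-0.0106,-0.0013,0.03]
    - [0,0,0.06]
    - [0,0,0.07]
    - [0,0,0.07]
    - [0,0,0.05]
  twist:
    - [0,0,0]
    - [0,0,0]
    - [0,0,0]
    - [0,0,0]
    - [0,0,0]

```text
t: 2.85
tcp_pos: [557.7, 260.3, 88.2]
tool_rot: [0.404, -3.113, 0.002]
wrist_force: [-0.0, 0.2, 0.2]
gripper_width: 85.1
finger_force: 0.0
```

drive_tool:
  xyz:
    - [0,0,0.03]
    - [0,0,0.02]
    - [0,0,0.0043]
    - [0,0,0]
    - [0,0,0]
  twist:
    - [0,0,0]
    - [0,0,0]
    - [0,0,0]
    - [0,0,0]
    - [0,0,0]

```text
t: 3.35
tcp_pos: [559.2, 261.2, 65.2]
tool_rot: [-0.406, 3.114, 0.001]
wrist_force: [0.3, -0.6, 0.2]
gripper_width: 85.4
finger_force: 0.0
```

drive_tool:
  xyz:
    - [0,0,0]
    - [0,0,0]
    - [0,0,0]
    - [0,0,0]
    - [0,0,0]
  twist:
    - [0,0,0]
    - [0,0,0]
    - [0,0,0]
    - [0,0,0]
    - [0,0,0]
  jaw: 1

```text
t: 3.85
tcp_pos: [558.8, 260.9, 64.6]
tool_rot: [-0.406, 3.115, 0.0]
wrist_force: [-1.1, -1.6, 7.3]
gripper_width: 29.3
finger_force: 59.3
```

drive_tool:
  xyz:
    - [0,0,0]
    - [0,0,0]
    - [0,0,0]
    - [0,0,0]
    - [0,0,0]
  twist:
    - [0,0,0]
    - [0,0,0]
    - [0,0,0]
    - [0,0,0]
    - [0,0,0]

```text
t: 4.35
tcp_pos: [558.8, 260.9, 64.6]
tool_rot: [-0.406, 3.115, 0.0]
wrist_force: [-1.5, -1.4, 6.8]
gripper_width: 29.2
finger_force: 59.2
```

drive_tool:
  xyz:
    - [0,0,-0.01]
    - [0,0,-0.03]
    - [0,0,-0.04]
    - [0,0,-0.03]
    - [0,0,-0.01]
  twist:
    - [0,0,0]
    - [0,0,0]
    - [0,0,0]
    - [0,0,0]
    - [0,0,0]

```text
t: 4.85
tcp_pos: [559.4, 261.3, 126.6]
tool_rot: [-0.405, 3.113, 0.002]
wrist_force: [0.2, -0.0, -1.2]
gripper_width: 28.9
finger_force: 59.4
```

drive_tool:
  xyz:
    - [0,0,0]
    - [0,0,0]
    - [0,0,0]
  twist:
    - [0,0,0]
    - [0,0,0]
    - [0,0,0]

```text
t: 5.15
tcp_pos: [558.2, 260.7, 123.4]
tool_rot: [0.406, -3.114, 0.001]
wrist_force: [0.1, 0.7, -2.6]
gripper_width: 28.8
finger_force: 59.4
```

```bash
python3 plan.py 530.9 341.2 124 0.2576; python3 - <<'E'
from h import *
from rig import arm,imaging
s=arm.get_state();f=imaging.grab_frame("wrist");pickle.dump((f,s),open("w2.pkl","wb"))
g=imaging.grab_frame("side");pickle.dump(g,open("side2.pkl","wb"))
a=f["frame"][:,:,::-1];b=cv2.resize(g["frame"][230:390,270:400,::-1],None,fx=2.25,fy=2.25,interpolation=cv2.INTER_CUBIC)
c=np.zeros((480,800,3),np.uint8);c[:,:500]=a[:,120:620];c[:360,500:792]=b;cv2.imwrite("pics/w2.png",c)
E
```

```text
t 5.15 tcp [558.2 260.7 123.4] F [ 0.1  0.7 -2.6] w 28.8 q [-0.61  0.45  0.09  1.84 -0.05  0.86  1.33]
shift now-axes [ 0.0114  0.1695 -0.0013] in target axes [ 0.0117  0.1695 -0.0013] twist [-0.   -0.02  0.02]
```

View pics/w2.png

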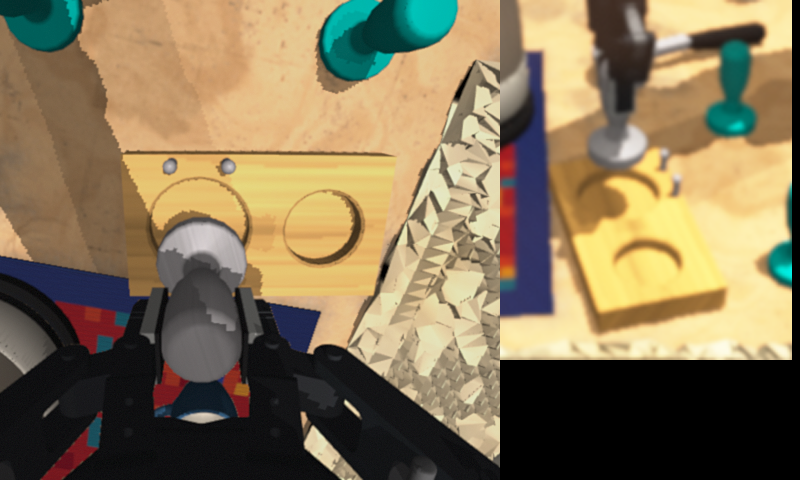

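The tamper is held upright, with its base at about (321,260) in the full wrist picture, and the well ring centre is at about (443,227).

```bash
python3 - <<'E'
from h import *
f,s=pickle.load(open("w2.pkl","rb"));T=wristT(f,s);p=np.array(s["tcp_pos"]);print(p.round(1))
# well rim and cradle rim at top level
for nm,w in (("well",[(404,227),(482,227),(443,190),(443,264)]),("cradle top&sides",[(270,222),(369,222),(319,178)])): 
    P=plane(f,w,26,T);print(nm,P.round(1).tolist(), (P[0]+P[1])/2)
print("well c from top/bot",plane(f,[(443,190),(443,264)],26,T).mean(0).round(1),"posts",plane(f,[(290,166),(348,166)],48,T).round(1))
hsv=cv2.cvtColor(f["frame"],cv2.COLOR_RGB2HSV);m=(hsv[...,1]<45).astype(np.uint8);m[:200]=0;m[285:]=0;m[:,:265]=0;m[:,380:]=0
n,l,st,c=cv2.connectedComponentsWithStats(m);l=l==1+st[1:,4].argmax()
for y in range(220,284,6):
    x=np.where(l[y])[0]
    if len(x):print(y,x.min(),x.max(),(x.min()+x.max())/2)
a=np.linspace(0,2*np.pi,90);R=cv2.Rodrigues(np.array(s["tool_rot"]))[0]
for dx in(0,3):
    c=p+R@[dx,0,0]
    for z in (70.8,78):
        B=proj(f,np.c_[c[0]+25.5*np.cos(a),c[1]+25.5*np.sin(a),0*a+z],T);print(dx,z,"rows",B[:,1].min().round(1),B[:,1].max().round(1),"cols",B[:,0].min().round(1),B[:,0].max().round(1))
E
```

```text
[558.2 260.7 123.4]
well [[538.3, 315.1, 26.0], [524.0, 368.8, 26.0], [506.5, 332.2, 26.0], [557.7, 352.0, 26.0]] [531.17172856 341.91387633  26.        ]
cradle top&sides [[558.8, 223.9, 26.0], [541.2, 290.3, 26.0], [520.4, 248.9, 26.0]] [550.00251925 257.10209431  26.        ]
well c from top/bot [532.1 342.1  26. ] posts [[514.  229.4  48. ]
 [505.  263.   48. ]]
220 307 335 321.0
226 295 347 321.0
232 288 354 321.0
238 284 358 321.0
244 281 362 321.5
250 278 364 321.0
256 278 364 321.0
262 277 365 321.0
268 278 365 321.5
274 279 364 321.5
280 281 361 321.0
0 70.8 rows 217.2 297.8 cols 277.9 365.2
0 78 rows 221.0 303.8 cols 276.4 366.7
3 70.8 rows 212.1 293.4 cols 277.7 365.4
3 78 rows 215.7 299.3 cols 276.2 366.9
```

```bash
python3 plan.py 531.5 341.9 90 0.2576
```

```text
t 5.25 tcp [558.3 260.8 123.5] F [-0.2 -0.5 -2. ] w 29.2 q [-0.61  0.45  0.09  1.84 -0.05  0.86  1.34]
shift now-axes [0.0101 0.1706 0.0669] in target axes [0.0104 0.1706 0.0669] twist [-0.   -0.01  0.02]
```

drive_tool:
  xyz:
    - [0.001,0.017,0]
    - [0.003,0.05,0]
    - [0.003,0.05,0]
    - [0.0026,0.0436,0]
    - [0.0005,0.01,0.0]
  twist:
    - [0,0,0]
    - [0,0,0]
    - [0,0,0]
    - [0,0,0]
    - [0,0,0]

```text
t: 5.75
tcp_pos: [530.1, 345.7, 123.8]
tool_rot: [0.411, -3.114, -0.002]
wrist_force: [-0.4, 0.9, -2.1]
gripper_width: 29.1
finger_force: 59.5
```

drive_tool:
  xyz:
    - [0,0,0.01]
    - [0,0,0.02]
    - [0,0,0.02]
    - [0,0,0.0169]
    - [0,0,0]
  twist:
    - [0,0,0]
    - [0,0,0]
    - [0,0,0]
    - [0,0,0]
    - [0,0,0]

```text
t: 6.25
tcp_pos: [531.3, 341.0, 88.9]
tool_rot: [0.404, -3.113, 0.002]
wrist_force: [0.1, 0.1, -1.6]
gripper_width: 28.8
finger_force: 59.5
```

drive_tool:
  xyz:
    - [0,0,0]
    - [0,0,0]
    - [0,0,0]
  twist:
    - [0,0,0]
    - [0,0,0]
    - [0,0,0]

```text
t: 6.55
tcp_pos: [532.1, 342.2, 91.1]
tool_rot: [-0.406, 3.115, 0.001]
wrist_force: [0.4, 0.4, -1.4]
gripper_width: 29.1
finger_force: 59.5
```

```bash
python3 plan.py 531.5 341.9 65 0.2576; python3 - <<'E'
from h import *
from rig import arm,imaging
s=arm.get_state();f=imaging.grab_frame("wrist");pickle.dump((f,s),open("w3.pkl","wb"));T=wristT(f,s)
a=f["frame"][150:330,220:420,::-1];cv2.imwrite("pics/w3.png",cv2.resize(a,None,fx=3,fy=3,interpolation=cv2.INTER_CUBIC))
E
```

```text
t 6.55 tcp [532.1 342.2  91.1] F [ 0.4  0.4 -1.4] w 29.1 q [-0.73  0.51  0.07  1.82 -0.05  0.81  1.2 ]
shift now-axes [ 0.0013 -0.0003  0.0523] in target axes [ 0.0013 -0.0003  0.0523] twist [0.   0.01 0.02]
```

View pics/w3.png

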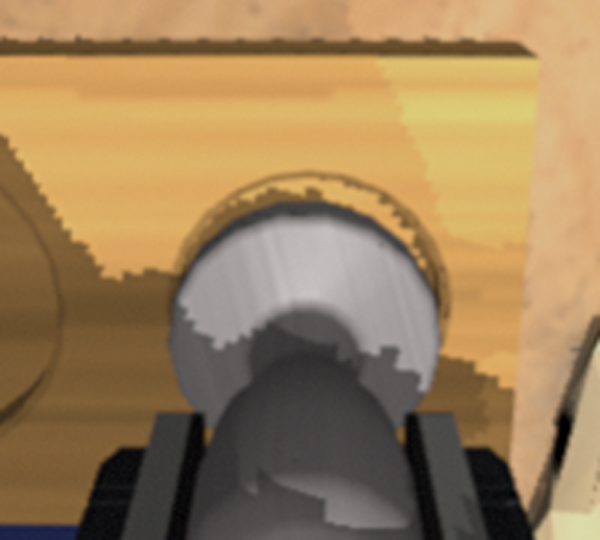

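The base spans columns 170 to 440 with its top edge at row 205, and the well rim spans columns about 173 to 449 with its top edge at row 172. That puts the base about 1 mm left of the well.

```bash
python3 - <<'E'
from h import *
f,s=pickle.load(open("w3.pkl","rb"));T=wristT(f,s);p=np.array(s["tcp_pos"]);R=cv2.Rodrigues(np.array(s["tool_rot"]))[0]
c=lambda x,y:((x+.5)/3+220-.5,(y+.5)/3+150-.5)
tool=lambda P:((P-p)@R).round(1)
print("rim L,R,top",tool(plane(f,[c(173,290),c(449,290),c(308,172)],26,T)).tolist())
print("block right edge, front edge",tool(plane(f,[c(537,56),c(308,56)],26,T)).tolist())
a=np.linspace(0,2*np.pi,90)
for z in(38.5,40,48):
    B=proj(f,np.c_[p[0]+25.5*np.cos(a),p[1]+25.5*np.sin(a),0*a+z],T);B=(B+.5-[220,150])*3-.5
    print(z,"crop cols",B[:,0].min().round(),B[:,0].max().round(),"row",B[:,1].min().round())
E
```

```text
rim L,R,top [[3.1, -27.1, 65.1], [3.1, 29.4, 65.1], [28.0, 0.5, 65.1]]
block right edge, front edge [[51.0, 44.2, 65.1], [50.9, 0.4, 65.1]]
38.5 crop cols 175.0 436.0 row 202.0
40 crop cols 174.0 437.0 row 204.0
48 crop cols 169.0 442.0 row 217.0
```

drive_tool:
  xyz:
    - [0.001,0.0016,0]
    - [0,0,0.01]
    - [0,0,0.01]
    - [0,0,0.01]
    - [0,0,0.006]
  twist:
    - [0,0,0]
    - [0,0,0]
    - [0,0,0]
    - [0,0,0]
    - [0,0,0]

```text
t: 7.1
tcp_pos: [531.6, 342.8, 72.5]
tool_rot: [-0.406, 3.115, 0.0]
wrist_force: [1.4, 0.0, -0.9]
gripper_width: 29.0
finger_force: 61.2
```

drive_tool:
  xyz:
    - [0,0,0]
    - [0,0,0]
  twist:
    - [0,0,0]
    - [0,0,0]

```text
t: 7.3
tcp_pos: [531.1, 342.6, 72.4]
tool_rot: [0.406, -3.115, 0.0]
wrist_force: [2.8, 0.6, -4.1]
gripper_width: 28.8
finger_force: 60.9
```

drive_tool:
  xyz:
    - [0,0,0.004]
    - [0,0,0.004]
    - [0,0,0.004]
    - [0,0,0.003]
    - [0,0,0]
  twist:
    - [0,0,0]
    - [0,0,0]
    - [0,0,0]
    - [0,0,0]
    - [0,0,0]

```text
t: 7.8
tcp_pos: [531.1, 342.7, 65.0]
tool_rot: [0.406, -3.115, 0.0]
wrist_force: [2.6, 1.5, -2.8]
gripper_width: 29.1
finger_force: 61.0
```

drive_tool:
  xyz:
    - [0,0,0]
    - [0,0,0]
  twist:
    - [0,0,0]
    - [0,0,0]

```text
t: 8.0
tcp_pos: [531.0, 342.7, 65.1]
tool_rot: [0.406, -3.115, 0.0]
wrist_force: [2.3, 0.8, -3.9]
gripper_width: 29.0
finger_force: 60.9
```

Nearly seated. I'll go down another 1 mm, open, and rise.

drive_tool:
  xyz:
    - [0,0,0.001]
    - [0,0,0.001]
    - [0,0,0]
  twist:
    - [0,0,0]
    - [0,0,0]
    - [0,0,0]

```text
t: 8.3
tcp_pos: [531.6, 342.9, 64.7]
tool_rot: [-0.406, 3.114, 0.001]
wrist_force: [2.5, -0.1, 4.6]
gripper_width: 29.1
finger_force: 61.7
```

drive_tool:
  xyz:
    - [0,0,0]
    - [0,0,0]
    - [0,0,0]
    - [0,0,0]
    - [0,0,0]
  twist:
    - [0,0,0]
    - [0,0,0]
    - [0,0,0]
    - [0,0,0]
    - [0,0,0]
  jaw: -1

```text
t: 8.8
tcp_pos: [531.0, 342.6, 64.1]
tool_rot: [0.406, -3.115, 0.0]
wrist_force: [-0.9, -0.5, 0.2]
gripper_width: 85.3
finger_force: 0.0
```

drive_tool:
  xyz:
    - [0,0,0]
    - [0,0,-0.01]
    - [0,0,-0.02]
    - [0,0,-0.04]
    - [0,0,-0.05]
  twist:
    - [0,0,0]
    - [0,0,0]
    - [0,0,0]
    - [0,0,0]
    - [0,0,0]

```text
t: 9.3
tcp_pos: [530.8, 342.5, 125.0]
tool_rot: [0.406, -3.114, 0.001]
wrist_force: [-0.7, 0.0, -0.1]
gripper_width: 85.3
finger_force: 0.0
```

drive_tool:
  xyz:
    - [0,0,-0.06]
    - [0,0,-0.06]
    - [0,0,-0.04]
    - [0,0,-0.02]
    - [0,0,0]
  twist:
    - [0,0,0]
    - [0,0,0]
    - [0,0,0]
    - [0,0,0]
    - [0,0,0]

```text
t: 9.8
tcp_pos: [531.6, 343.0, 215.8]
tool_rot: [-0.406, 3.113, 0.002]
wrist_force: [0.6, -0.9, -0.2]
gripper_width: 85.4
finger_force: 0.0
```

```bash
python3 plan.py 496 16 215 0.43; python3 - <<'E'
from h import *
from rig import arm,imaging
s=arm.get_state();f=imaging.grab_frame("wrist");pickle.dump((f,s),open("w4.pkl","wb"))
g=imaging.grab_frame("side");pickle.dump(g,open("side4.pkl","wb"))
c=np.zeros((480,800,3),np.uint8);c[:,:400]=f["frame"][:,120:520,::-1];c[:360,500:792]=cv2.resize(g["frame"][230:390,270:400,::-1],None,fx=2.25,fy=2.25);cv2.imwrite("pics/w4.png",c)
E
```

```text
t 9.8 tcp [531.6 343.  215.8] F [ 0.6 -0.9 -0.2] w 85.4 q [-0.74  0.37  0.09  1.73 -0.04  1.04  1.19]
shift now-axes [ 2.365e-01 -6.140e-01  5.000e-04] in target axes [ 0.3375 -0.5648  0.0017] twist [ 0.01  0.03 -2.14]
```

View pics/w4.png

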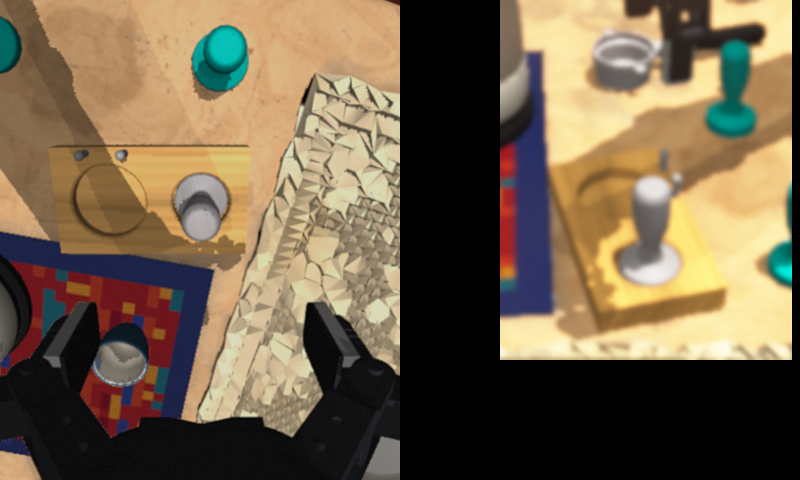

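The tamper stands upright in the narrow well, with its base at (201,195) in the left panel, and the cradle at (110,198) is empty. Next is the portafilter.

drive_tool:
  xyz:
    - [0.015,-0.038,0]
    - [0.03,-0.077,0]
    - [0.03,-0.077,0]
    - [0.03,-0.077,0]
    - [0.03,-0.077,0]
  twist:
    - [0,0,0]
    - [0,0,0]
    - [0,0,0]
    - [0,0,0]
    - [0,0,0]

```text
t: 10.4
tcp_pos: [509.1, 155.7, 213.0]
tool_rot: [0.405, -3.114, 0.001]
wrist_force: [0.8, 0.4, -0.2]
gripper_width: 85.4
finger_force: 0.0
```

drive_tool:
  xyz:
    - [0.03,-0.077,0]
    - [0.03,-0.077,0]
    - [0.027,-0.075,0]
    - [0.015,-0.039,0]
    - [0,0,0]
  twist:
    - [0,0,0]
    - [0,0,0]
    - [0,0,0]
    - [0,0,0]
    - [0,0,0]

```text
t: 10.9
tcp_pos: [494.0, 11.8, 213.4]
tool_rot: [0.398, -3.115, 0.001]
wrist_force: [-0.6, 0.4, -0.2]
gripper_width: 85.3
finger_force: 0.0
```

drive_tool:
  xyz:
    - [0,0,0]
    - [0,0,0]
    - [0,0,0]
    - [0,0,0]
    - [0,0,0]
  twist:
    - [0,0,-0.71]
    - [0,0,-0.72]
    - [0,0,-0.71]
    - [0,0,0]
    - [0,0,0]

```text
t: 11.4
tcp_pos: [494.9, 15.7, 213.6]
tool_rot: [0.668, -3.069, 0.0]
wrist_force: [0.0, 0.3, 0.3]
gripper_width: 85.5
finger_force: 0.0
```

```bash
python3 plan.py 496 16 215 0.43; python3 - <<'E'
from h import *
from rig import arm,imaging
s=arm.get_state();f=imaging.grab_frame("wrist");pickle.dump((f,s),open("w5.pkl","wb"));T=wristT(f,s)
cv2.imwrite("pics/w5.png",f["frame"][:,:,::-1])
for p in ((544.7,39.7,36),(494,16.5,24),(390.7,-31,10)):print(p,proj(f,p,T).round(0))
E
```

```text
t 11.4 tcp [494.9  15.7 213.6] F [0.  0.3 0.3] w 85.5 q [-0.36  0.15  0.22  2.03 -0.04  0.97  1.88]
shift now-axes [-0.0022 -0.0004 -0.0027] in target axes [-0.0022 -0.0004 -0.0027] twist [ 0.   -0.01 -0.01]
(544.7, 39.7, 36) [[322. 261.]]
(494, 16.5, 24) [[323. 201.]]
(390.7, -31, 10) [[322.  73.]]
```

View pics/w5.png

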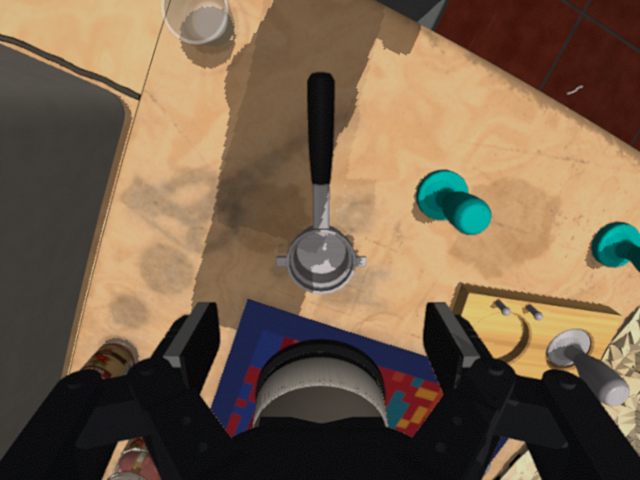

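The portafilter is aligned with the picture: head at about (321,259), ears (283,261) and (361,261), neck at rows 184 to 228 around column 320, handle end (320,73).

```bash
python3 - <<'E'
from h import *
f,s=pickle.load(open("w5.pkl","rb"));T=wristT(f,s);p=np.array(s["tcp_pos"]);R=cv2.Rodrigues(np.array(s["tool_rot"]))[0]
tool=lambda P:((P-p)@R).round(1).tolist()
print("head ctr z36",tool(plane(f,[(321,259)],36,T)));print("ears z30",tool(plane(f,[(283,261),(361,261)],30,T)))
hsv=cv2.cvtColor(f["frame"],cv2.COLOR_RGB2HSV);v=hsv[...,2];S=hsv[...,1]
dark=((v<70)).astype(np.uint8);dark[:,:300]=0;dark[:,340:]=0;dark[:66]=0;dark[200:]=0
n,l,st,c=cv2.connectedComponentsWithStats(dark);i=1+st[1:,4].argmax();print(st[i],c[i])
for y in(80,100,120,140,160,178):
    x=np.where(l[y]==i)[0];print(y,x.min(),x.max())
for y in range(188,226,6):
    x=np.where(S[y,305:337]<50)[0]+305;print("neck",y,x.min(),x.max())
r=st[i];print("handle end z~12, junction z~29",tool(plane(f,[(320,r[1])],10,T)),tool(plane(f,[(320,r[1]+r[3])],30,T)))
E
```

```text
head ctr z36 [[-53.4, -0.3, 177.6]]
ears z30 [[-58.1, -37.6, 183.6], [-58.0, 38.8, 183.6]]
[ 307   72   28  113 2776] [320.40778098 125.19092219]
80 307 334
100 307 334
120 308 333
140 308 333
160 309 331
178 311 329
neck 188 313 328
neck 194 313 328
neck 200 313 328
neck 206 313 328
neck 212 313 328
neck 218 313 328
neck 224 313 328
handle end z~12, junction z~29 [[115.1, -1.4, 203.8]] [[17.2, -1.3, 183.7]]
```

drive_tool:
  xyz:
    - [-0.001,-0.001,0.03]
    - [0,0,0.06]
    - [0,0,0.07]
    - [0,0,0.07]
    - [0,0,0.06]
  twist:
    - [0,0,0]
    - [0,0,0]
    - [0,0,0]
    - [0,0,0]
    - [0,0,0]

```text
t: 11.95
tcp_pos: [495.5, 15.4, 67.6]
tool_rot: [0.669, -3.069, 0.0]
wrist_force: [0.7, 0.4, 0.6]
gripper_width: 85.3
finger_force: 0.0
```

drive_tool:
  xyz:
    - [0,0,0.04]
    - [0,0,0.03]
    - [0,0,0.02]
    - [0,0,0]
    - [0,0,0]
  twist:
    - [0,0,0]
    - [0,0,0]
    - [0,0,0]
    - [0,0,0]
    - [0,0,0]

```text
t: 12.45
tcp_pos: [496.1, 15.4, 24.6]
tool_rot: [-0.67, 3.069, -0.0]
wrist_force: [0.0, -0.6, 0.4]
gripper_width: 85.2
finger_force: 0.0
```

```bash
python3 plan.py 494.5 15.9 5.5 0.43; python3 - <<'E'
from h import *
from rig import arm,imaging
s=arm.get_state();f=imaging.grab_frame("wrist");T=wristT(f,s)
cv2.imwrite("pics/w6.png",f["frame"][100:,120:520,::-1]);pickle.dump((f,s),open("w6.pkl","wb"))
E
```

```text
t 12.45 tcp [496.1  15.4  24.6] F [ 0.  -0.6  0.4] w 85.2 q [-0.3   0.45  0.17  2.16 -0.14  0.54  1.97]
shift now-axes [0.0025 0.0023 0.0381] in target axes [0.0025 0.0023 0.0381] twist [-0.  0. -0.]
```

View pics/w6.png

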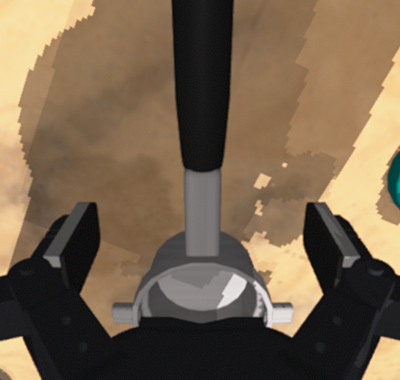

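The open fingers, at columns 97 and 305, straddle the neck at columns 185 to 220, and everything is clear. I'll lower and close.

drive_tool:
  xyz:
    - [0.001,0.001,0.01]
    - [0,0,0.015]
    - [0,0,0.009]
    - [0,0,0.004]
    - [0,0,0]
  twist:
    - [0,0,0]
    - [0,0,0]
    - [0,0,0]
    - [0,0,0]
    - [0,0,0]

```text
t: 13.0
tcp_pos: [495.0, 15.5, 4.8]
tool_rot: [0.67, -3.068, -0.0]
wrist_force: [-0.4, -0.1, -0.6]
gripper_width: 85.3
finger_force: 0.0
```

drive_tool:
  xyz:
    - [0,0,0]
    - [0,0,0]
    - [0,0,0]
    - [0,0,0]
    - [0,0,0]
  twist:
    - [0,0,0]
    - [0,0,0]
    - [0,0,0]
    - [0,0,0]
    - [0,0,0]
  jaw: 1

```text
t: 13.5
tcp_pos: [495.4, 15.6, 5.4]
tool_rot: [-0.671, 3.069, -0.0]
wrist_force: [-4.3, 0.9, 11.5]
gripper_width: 15.0
finger_force: 58.2
```

drive_tool:
  xyz:
    - [0,0,0]
    - [0,0,0]
    - [0,0,0]
    - [0,0,0]
    - [0,0,0]
  twist:
    - [0,0,0]
    - [0,0,0]
    - [0,0,0]
    - [0,0,0]
    - [0,0,0]

```text
t: 14.0
tcp_pos: [495.4, 15.6, 5.4]
tool_rot: [-0.671, 3.069, -0.0]
wrist_force: [-1.7, -1.4, 6.1]
gripper_width: 14.9
finger_force: 58.3
```

```bash
python3 plan.py 494.5 15.9 5.5 0.43
```

```text
t 14.0 tcp [495.4  15.6   5.4] F [-1.7 -1.4  6.1] w 14.9 q [-0.29  0.48  0.16  2.17 -0.15  0.5   1.98]
shift now-axes [ 0.0013  0.0013 -0.0001] in target axes [ 0.0013  0.0013 -0.0001] twist [-0.  0.  0.]
```

drive_tool:
  xyz:
    - [0,0,-0.005]
    - [0,0,-0.015]
    - [0,0,-0.03]
    - [0,0,-0.04]
    - [0,0,-0.04]
  twist:
    - [0,0,0]
    - [0,0,0]
    - [0,0,0]
    - [0,0,0]
    - [0,0,0]

```text
t: 14.5
tcp_pos: [495.0, 15.5, 71.2]
tool_rot: [0.671, -3.069, 0.0]
wrist_force: [1.6, -0.7, -3.8]
gripper_width: 14.9
finger_force: 58.5
```

drive_tool:
  xyz:
    - [0,0,-0.04]
    - [0,0,-0.04]
    - [0,0,-0.03]
    - [0,0,-0.01]
    - [0,0,0]
  twist:
    - [0,0,0]
    - [0,0,0]
    - [0,0,0]
    - [0,0,0]
    - [0,0,0]

```text
t: 15.0
tcp_pos: [495.5, 15.7, 130.8]
tool_rot: [-0.671, 3.068, 0.0]
wrist_force: [0.5, 0.8, -3.3]
gripper_width: 15.3
finger_force: 58.7
```

drive_tool:
  xyz:
    - [0,0,0]
    - [0,0,0]
    - [0,0,0]
  twist:
    - [0,0,0]
    - [0,0,0]
    - [0,0,0]

```text
t: 15.3
tcp_pos: [494.9, 15.5, 129.6]
tool_rot: [0.671, -3.068, 0.0]
wrist_force: [-0.4, -0.8, -3.5]
gripper_width: 15.2
finger_force: 58.7
```

```bash
python3 plan.py 494.5 15.9 130 0.43;python3 - <<'E'
from h import *
from rig import arm,imaging
s=arm.get_state();f=imaging.grab_frame("wrist");g=imaging.grab_frame("side");pickle.dump((f,s,g),open("w7.pkl","wb"))
c=np.zeros((480,800,3),np.uint8);c[:,:400]=f["frame"][:,120:520,::-1];c[:360,405:795]=cv2.resize(g["frame"][150:270,270:400,::-1],None,fx=3,fy=3);cv2.imwrite("pics/w7.png",c)
p=np.array(s["tcp_pos"]);ax=np.array([np.cos(.43),np.sin(.43),0])
for d,z in((55.5,36),(-20.5,30),(-116,10)): print(proj(g,p+ax*d+[0,0,z-5.4],).round(0),proj(f,p+ax*d+[0,0,z-5.4],wristT(f,s)).round(0))
E
```

```text
t 15.3 tcp [494.9  15.5 129.6] F [-0.4 -0.8 -3.5] w 15.2 q [-0.35  0.26  0.22  2.11 -0.08  0.78  1.92]
shift now-axes [ 0.0004  0.001  -0.0009] in target axes [ 0.0004  0.001  -0.0009] twist [ 0.   -0.02  0.  ]
[[326. 203.]] [[321. 455.]]
[[356. 199.]] [[322. 291.]]
[[391. 200.]] [[322.  10.]]
```

View pics/w7.png

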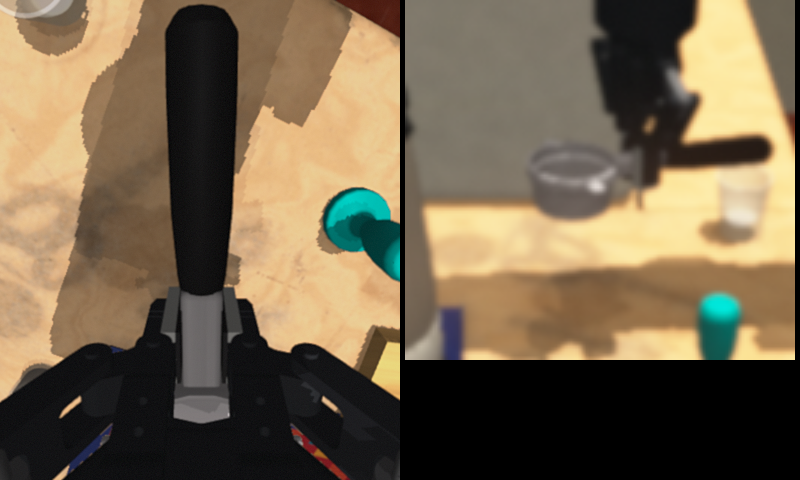

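It is held level: the handle end is at row 7 (predicted 10), the neck junction at row 293 (predicted 291), and the side view is horizontal. I'll carry it over.

```bash
python3 plan.py 499.3 242.9 129.6 0.2576; python3 - <<'E'
from h import *
f=load("top");print("kettle front",plane(f,[(300,195)],0).round(0))
E
```

```text
t 15.4 tcp [495.1  15.5 129.8] F [ 0.9 -0.8 -3. ] w 15.1 q [-0.35  0.26  0.22  2.11 -0.08  0.78  1.92]
shift now-axes [-1.974e-01  4.098e-01  2.000e-04] in target axes [-1.241e-01  4.376e-01  3.000e-04] twist [ 0.   -0.01  2.16]
kettle front [[643. 119.   0.]]
```

drive_tool:
  xyz:
    - [-0.006,0.012,0]
    - [-0.012,0.025,0]
    - [-0.02,0.041,0]
    - [-0.024,0.05,0]
    - [-0.024,0.05,0]
  twist:
    - [0,0,0]
    - [0,0,0]
    - [0,0,0]
    - [0,0,0]
    - [0,0,0]

```text
t: 15.9
tcp_pos: [497.0, 116.6, 130.2]
tool_rot: [-0.671, 3.069, 0.0]
wrist_force: [-0.5, -0.5, -3.9]
gripper_width: 15.0
finger_force: 58.7
```

drive_tool:
  xyz:
    - [-0.024,0.05,0]
    - [-0.024,0.05,0]
    - [-0.024,0.05,0]
    - [-0.02,0.041,0]
    - [-0.012,0.025,0]
  twist:
    - [0,0,0]
    - [0,0,0]
    - [0,0,0]
    - [0,0,0]
    - [0,0,0]

```text
t: 16.4
tcp_pos: [498.7, 237.5, 130.1]
tool_rot: [0.675, -3.068, -0.001]
wrist_force: [-0.4, -0.0, -2.9]
gripper_width: 15.0
finger_force: 58.7
```

drive_tool:
  xyz:
    - [-0.0074,0.0158,0]
    - [0,0,0]
    - [0,0,0]
    - [0,0,0]
    - [0,0,0]
  twist:
    - [0,0,0]
    - [0,0,0.36]
    - [0,0,0.6]
    - [0,0,0.6]
    - [0,0,0.4]

```text
t: 16.9
tcp_pos: [499.6, 241.7, 130.2]
tool_rot: [0.421, -3.113, 0.001]
wrist_force: [-0.4, -0.6, -4.0]
gripper_width: 14.7
finger_force: 58.7
```

drive_tool:
  xyz:
    - [0,0,0]
    - [0,0,0]
    - [0,0,0]
  twist:
    - [0,0,0.2]
    - [0,0,0]
    - [0,0,0]

```text
t: 17.2
tcp_pos: [499.5, 242.8, 130.2]
tool_rot: [0.404, -3.115, 0.0]
wrist_force: [-0.3, 0.6, -3.2]
gripper_width: 14.9
finger_force: 58.7
```

```bash
python3 plan.py 499.3 242.9 91.4 0.2576
```

```text
t 17.2 tcp [499.5 242.8 130.2] F [-0.3  0.6 -3.2] w 14.9 q [-0.7   0.35  0.16  1.98 -0.08  0.82  1.33]
shift now-axes [0.0004 0.0003 0.0777] in target axes [0.0004 0.0003 0.0777] twist [-0. -0.  0.]
```

drive_tool:
  xyz:
    - [0,0,0.008]
    - [0,0,0.016]
    - [0,0,0.02]
    - [0,0,0.018]
    - [0,0,0.01]
  twist:
    - [0,0,0]
    - [0,0,0]
    - [0,0,0]
    - [0,0,0]
    - [0,0,0]

```text
t: 17.7
tcp_pos: [499.0, 242.7, 92.7]
tool_rot: [0.403, -3.114, 0.001]
wrist_force: [0.5, -0.1, -3.3]
gripper_width: 15.0
finger_force: 58.7
```

drive_tool:
  xyz:
    - [0,0,0.0057]
    - [0,0,0]
    - [0,0,0]
    - [0,0,0]
    - [0,0,0]
  twist:
    - [0,0,0]
    - [0,0,0]
    - [0,0,0]
    - [0,0,0]
    - [0,0,0]

```text
t: 18.2
tcp_pos: [499.7, 243.1, 91.7]
tool_rot: [-0.403, 3.115, 0.0]
wrist_force: [0.8, -0.2, -2.9]
gripper_width: 15.0
finger_force: 58.7
```

```bash
python3 plan.py 499.3 242.9 91.4 0.2576; python3 - <<'E'
from h import *
from rig import arm,imaging
s=arm.get_state();f=imaging.grab_frame("top");g=imaging.grab_frame("side");pickle.dump((f,s,g),open("w8.pkl","wb"))
c=np.zeros((390,800,3),np.uint8);c[:,:400]=cv2.resize(f["frame"][190:320,170:303,::-1],(400,390),interpolation=2);c[:390,405:795]=cv2.resize(g["frame"][230:360,290:420,::-1],None,fx=3,fy=3,interpolation=2);cv2.imwrite("pics/w8.png",c)
ax=np.array([np.cos(.2576),np.sin(.2576),0]);h=np.array([553,257,0])
for n,d,z in(("head rim",0,122),("head bot",0,86),("end",-171.5,96)): print(n,((proj(f,h+ax*d+[0,0,z])-[170,190])*3.0).round(0),((proj(g,h+ax*d+[0,0,z])-[290,230])*3+[405,0]).round(0))
E
```

```text
t 18.2 tcp [499.7 243.1  91.7] F [ 0.8 -0.2 -2.9] w 15.0 q [-0.69  0.41  0.15  2.   -0.09  0.74  1.34]
shift now-axes [ 0.0008 -0.0002  0.0005] in target axes [ 0.0008 -0.0002  0.0005] twist [ 0.    0.01 -0.  ]
head rim [[182. 101.]] [[507. 133.]]
head bot [[190. 112.]] [[507. 180.]]
end [[252. 348.]] [[758. 127.]]
```

View pics/w8.png

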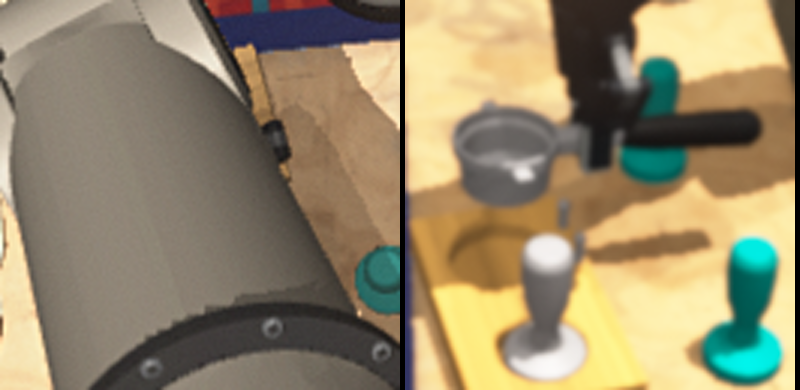

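The side view shows the head rim at (507,136) (predicted (507,133)) and the handle end at (758,127) as predicted. The portafilter is level and the tamper stands in its well. The top view is blocked by the arm. I'm handing in.

drive_tool:
  xyz:
    - [0,0,0]
    - [0,0,0]
    - [0,0,0]
  twist:
    - [0,0,0]
    - [0,0,0]
    - [0,0,0]

```text
t: 18.6
tcp_pos: [499.5, 243.0, 91.4]
tool_rot: [0.403, -3.116, -0.0]
wrist_force: [-0.3, -0.4, -3.0]
gripper_width: 15.1
finger_force: 58.7
```

```bash
python3 -c "
from rig import workorder
print(workorder.sign_off())"
```

```text
the job is handed in; nothing more can be done
None
```

I handed the job in at 18.6 s: the tamper stands upright in the narrow well, and the portafilter is held level and still, about 6 cm above the cradle and centred to within 1–2 mm by my measurements, its handle out over the two posts; sign-off returned no verdict.

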